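First in, first out: rotate the thread bobbins in the sloped lane

ROBOT

A 7-joint arm with a two-finger parallel gripper is mounted at the origin on a cart in front of the work surface, level with it; the furniture and walls round the work are solid. World frame = base frame: x ahead of the robot, y to its left, z up, the work surface at z = 0. Lengths are in m, angles in rad, forces in N, time in s.
With the tool pointing down it reaches from about 0.4 to 0.85 m from the base axis. Payload 6.9 kg.
Tool frame: the origin (TCP) lies midway between the tips of the shut fingers; the grasp point (between the pads) lies behind it (ctrl.pinch_z is the z of the grasp point in the tool frame, in m); z points along the fingers, y is the line along which they close (so a half turn about z gives the same grasp; the last joint's range is limited). The gripper opens to 85 mm and grips with 20 to 120 N. Pads are 22 mm wide; open, the fingers measure 114 mm over their backs; the gripper's body (76 mm by 85 mm) begins 54 mm behind the grasp point. The pads swing forward as they close: fully open they stand 13 mm farther back than shut.
Start: joints at [-1.093, 0.507, -0.238, 1.5, 0.126, 1.149, -0.155], TCP at [0.227, 0.582, 0.206] pointing down, gripper open.
Joint ranges: [-3.08, 3.08], [-0.24, 2.05], [-1.43, 1.35], [0, 2.5], [-1.52, 4.66], [0.17, 1.96], [-2.89, 2.89]. Speed limits (rad/s): [2.39, 2.39, 3.14, 3.14, 3.14, 3.14, 3.14].

INTERFACE

Orientations are given as a unit quaternion [w, x, y, z].
In Python, from station import ctrl, get_state, vision, ticket, models gives the robot as it stands. Calls block until the motion is done:
- ctrl.movep(position, orientation): joint-space move of the TCP to a pose.
- ctrl.movel(position, frame=None, max_speed=0.15): straight line of the TCP; frame=None keeps the orientation; max_speed is the mean speed in m/s.
- ctrl.set_joints(angles): joint-space move.
- ctrl.ungrasp() and ctrl.close_gripper(force=None): open the fingers fully, or close them until they stop; force is the grip in N (None keeps the last).
- ctrl.pause(seconds).
- ctrl.ik(position, orientation): joint angles nearest the present ones, or None.
- get_state(): the state.
- vision.grab_frame(name): name is "side" or "top"; returns (picture, depth): 480x640x3 uint8, blue, green, red; 480x640 float32, m along the optical axis (not along the pixel's ray), 0 where there is no reading.
- vision.camera_info(name): a dict with "mtx" (3x3 intrinsics, pixels), "R" (3x3) and "t" (3): a world point X has camera coordinates R X + t. Camera axes: x right, y down, z forward; pixel columns grow to the right and rows downward; lengths in m; the calibration is good to about 2 mm. A picture is of the moment at which its call begins. camera_info takes no time and is no camera call.
A pose or a line that the arm cannot do raises ctrl.Unreachable and nothing moves.
- ticket.close_job(): hands the job in; it is judged then, once.
Trained networks look in the newest picture that a camera, given by its name, has taken for a name from the list of things; names that differ only in an ending like _2 or _b are one class to them, and where a whole thing is asked for, a point or a joint stands for the part that bears it (a point fixed in the world has none). Each returns a list of dicts, best first, with "p" (0 to 1); they miss things now and then, are a little off and sometimes report something else, mostly with a low value. They report only what shows in the picture. A call takes as long as a camera call. They do not tell look-alikes from the thing itself.
- models.recognise(camera, target): "point" ([column, row] in pixels, amid what is visible of it).
- models.masks_of(camera, target): "mask" (480x640 bool, what is visible of it) and "point" ([column, row] in pixels, amid what is visible of it).
The state is a dict: "time": time; "qpos": joint angles; "qd": joint speeds; "tau": joint torques, N m; "tcp_pos": TCP position; "eef_rot": TCP orientation; "contact_force": force on the tool from outside, world axes, zero at the start; "wrist_torque": the same for the moment, N m; "width": finger opening in m; "gripper_force": force on a finger pad.
Only numpy, scipy, OpenCV 4.12 (cv2) and the standard library are available. Lean on these libraries where they do the work, as an engineer would, in place of code of your own. Each camera call takes 0.05 s, during which the arm holds its last target. There are 200 camera calls.

TASK

Take the oldest bobbin, the one at the low front end of the sloped lane, and lay it on its side across the two dowels of the empty wooden rest; the others roll down by themselves. Then load the fresh bobbin from the other rest into the high back end of the lane, on its side like the others, so that it closes up behind the two that remain. Let go of both.

Things in the scene. Friction and masses are not known exactly. Their poses are not given: they have to be found in the camera images.
- lane: fixed wooden lane, floor 170 mm (x) by 58 (y), falling 10 degrees to -x (front); origin on the bench under its middle, z up; floor at z = 40 mm at x = 0. Guides are 6 mm, end stops 16 mm high. Three like bobbins lie along y, centres (x, z) at (-70, 46), (-35, 52), (0, 58); they roll forward one place as the front one goes. One laid behind rolls to the third place.
- oldest_spool: wooden bobbin of blue thread, 35 mm diameter, 42 mm long between flat ends, 40 g, lying on its side; it rolls. Origin: centre of one end; z runs along its axis, so its centre is 21 mm along +z. At first the front one of three in the lane. Its flat ends stand above the low guides and can be gripped from above.
- fresh_spool: wooden bobbin of blue thread, 35 mm diameter, 42 mm long between flat ends, 40 g, lying on its side; it rolls. Origin: centre of one end; z runs along its axis, so its centre is 21 mm along +z. At first it lies on the full rest (a fixed twin of the empty one, across the lane from it), axis 34 mm above the bench, ends overhanging, free to be gripped from above.
- empty_rest: fixed wooden rest without a bobbin: foot 64 mm (x) by 40 (y), 10 high, with two 12 mm dowels 36 mm long along y at x = +-13, tops 20 high. Origin: centre of its underside, on the bench. A bobbin lying between the dowels has its axis along y at x = 0, z = 34 mm, and overhangs them at both ends.
Things that resemble listed ones, but are neither listed nor needed, are in the scene too. What is shaped like the empty_rest but green is not meant.

How it is judged:
On the way, in this order (a step that is already met when the one before it is completed fails the run):
1. the oldest bobbin lies released on the empty rest (x of oldest_spool in the frame of empty_rest between -0.014 and 0.014 m and y of oldest_spool in the frame of empty_rest between -0.04 and 0.04 m and z of oldest_spool in the frame of empty_rest between 0.0236 and 0.0436 m and angle between the z axis of oldest_spool and the y axis of empty_rest, either way round below 0.35 rad and linear speed of oldest_spool below 0.03 m/s and contact force between the fingers and oldest_spool below 0.1 N), for 0.2 s.
2. the fresh bobbin lies released in the lane, third from the front (x of fresh_spool in the frame of lane between -0.0152 and 0.0148 m and y of fresh_spool in the frame of lane between -0.035 and 0.035 m and z of fresh_spool in the frame of lane between 0.0477 and 0.0677 m and angle between the z axis of fresh_spool and the y axis of lane, either way round below 0.45 rad and linear speed of fresh_spool below 0.03 m/s and contact force between the fingers and fresh_spool below 0.1 N), for 0.2 s.
At the end, for the whole second after the job is handed in: The oldest bobbin lies between the dowels of the once empty rest (axis within 14 mm and 20 degrees, ends within 19 mm lengthways); the fresh one lies across the lane, third from the front behind the two that remained (within 15 mm and 25 degrees); both released and at rest (all of step 1 and all of step 2); the robot touches nothing.
It also fails if it takes over 56 s, if anything falls off the work surface, if the arm or the gripper's body presses on something with over 40 N, if the wrist force passes 120 N, or if a joint passes its speed limit or range.

## Working session

There is one attempt and no reset: what is moved stays moved. The work goes in short steps, each a Python script; the robot and the scene stay as the last script left them, time stands still between calls to the robot, and variables do not carry over. Pictures are saved under pics/ and viewed, at most 10 in all, crops included, and the job is handed in when it is done.

```bash
mkdir -p pics; python3 - <<'E'
from station import ctrl, get_state, vision, models
import cv2, numpy as np
s=get_state(); print(s['time'],s['tcp_pos'],s['eef_rot'],s['width'],ctrl.pinch_z)
for c in ('top','side'):
    im,d=vision.grab_frame(c); cv2.imwrite(f'pics/{c}0.png',im); np.savez(f'{c}0.npz',im=im,d=d,**vision.camera_info(c))
    for t in ('oldest_spool','empty_rest','lane'):
        for r in models.recognise(c,t): print(c,t,round(r['p'],2),np.round(r['point']))
E
```

```text
0.0 [0.2268953  0.58176155 0.20523507] [-1.57820475e-04  1.84797441e-01  9.82776225e-01 -8.78408754e-04] 0.08550274127960562 -0.0187
top oldest_spool 0.88 [314. 268.]
top empty_rest 0.77 [468. 264.]
top empty_rest 0.64 [415. 259.]
top lane 0.7 [322. 219.]
side oldest_spool 0.66 [298. 237.]
side empty_rest 0.97 [378. 368.]
side empty_rest 0.81 [356. 322.]
side lane 0.89 [356. 238.]
```

View pics/top0.png

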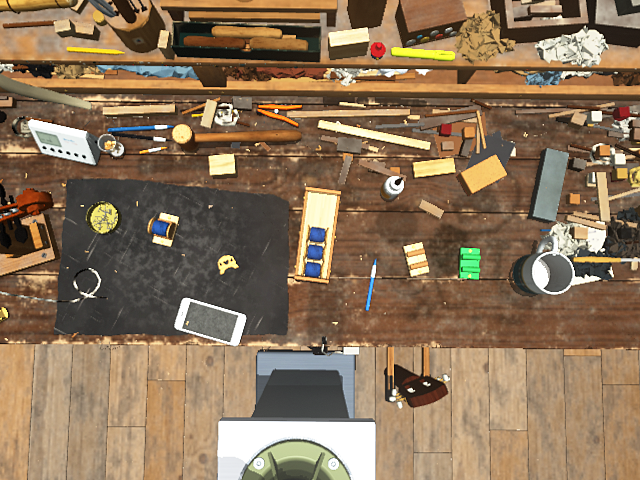

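View pics/side0.png

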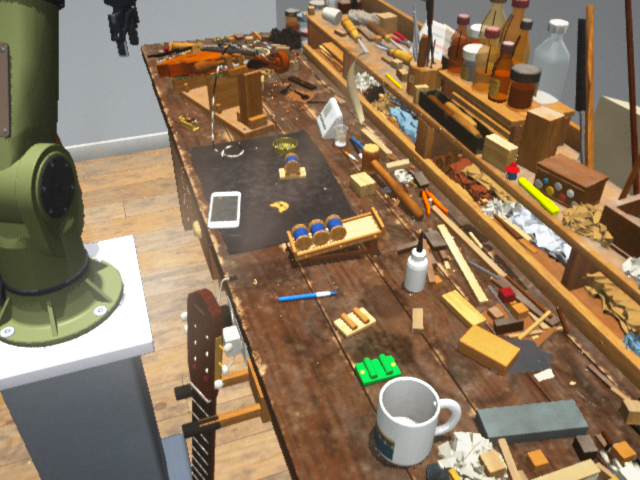

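The top view shows the lane at (317,235). Its three bobbins are at (316,235), (314,253) and (312,269), and the side view shows the front, low end is the one at (312,269).

- **Rest candidates:** wooden rest at (416,259), green one at (468,264). The wooden one fits, since green is excluded.
- **Fresh bobbin:** on its rest at (161,229), across the lane.

Next I'll measure these and confirm with a crop.

```bash
cat > h.py <<'E'
import numpy as np, cv2
def load(c):
    z=np.load(f'{c}.npz'); return z['im'],z['d'],z['mtx'],z['R'],z['t']
def cloud(d,K,R,t):
    v,u=np.mgrid[:480,:640]
    P=np.stack([(u-K[0,2])/K[0,0]*d,(v-K[1,2])/K[1,1]*d,d],-1)
    X=(P-t)@R; X[d<=0]=np.nan
    return X
E
python3 - <<'E'
from h import *
im,d,K,R,t=load('top0'); X=cloud(d,K,R,t)
big=lambda x0,y0,x1,y1:cv2.resize(im[y0:y1,x0:x1],(400,300),interpolation=cv2.INTER_CUBIC)
o=np.vstack([np.hstack([big(258,180,398,285),big(380,215,500,305)]),np.hstack([big(120,190,220,265),np.zeros((300,400,3),np.uint8)])])
cv2.imwrite('pics/crop1.png',o)
print('cam pos',-R.T@t,'px/mm',K[0,0]/np.median(d)/1000)
hsv=cv2.cvtColor(im,cv2.COLOR_BGR2HSV)
blue=((abs(hsv[...,0].astype(int)-113)<14)&(hsv[...,1]>140)).astype(np.uint8)
n,l,st,ce=cv2.connectedComponentsWithStats(blue)
for i in range(1,n):
    if st[i,4]>60:
        m=l==i; p=X[m]; print('blue',ce[i].round(1),st[i,4],np.nanmean(p,0).round(4),'zmax',np.nanmax(p[:,2]).round(4), cv2.minAreaRect(p[:,:2].astype(np.float32)*1000))
# raised regions above bench, height map components
for name,(x0,y0,x1,y1) in dict(lane=(290,180,345,290),rest=(398,235,435,283),full=(140,205,185,250),green=(452,240,490,285)).items():
    S=X[y0:y1,x0:x1].reshape(-1,3); print(name,'bench z',np.nanpercentile(S[:,2],[2,10,50,90,98]).round(4))
    for zt in (.005,.014,.03):
        p=S[S[:,2]>zt]
        if len(p)>20:
            r=cv2.minAreaRect(p[:,:2].astype(np.float32)*1000); print('  z>',zt,len(p),np.round(r[0],1),np.round(r[1],1),round(r[2],1))
E
```

```text
cam pos [ 0.44747065 -0.03620919  0.92234663] px/mm 0.4800106855287417
blue [131.1 128.4] 182 [0.7528 0.358  0.0057] zmax 0.0113 ((753.5146484375, 359.82708740234375), (7.745574951171875, 97.75843811035156), 4.788428783416748)
blue [159.4 227.6] 189 [0.5388 0.2768 0.0452] zmax 0.0509 ((538.990966796875, 277.9620056152344), (29.10149383544922, 27.03607940673828), 73.07769775390625)
blue [316.8 234.4] 183 [ 0.5265 -0.0363  0.0695] zmax 0.0751 ((527.1416625976562, -36.42387390136719), (26.771991729736328, 25.42242431640625), 82.5827865600586)
blue [314.5 251.8] 179 [ 0.4932 -0.0322  0.0639] zmax 0.0694 ((492.44415283203125, -32.730743408203125), (20.550975799560547, 29.521495819091797), 59.47848129272461)
blue [312.1 269.2] 189 [ 0.4592 -0.028   0.0573] zmax 0.0627 ((459.29522705078125, -28.217979431152344), (27.594297409057617, 26.316118240356445), 82.3021469116211)
blue [369.1 293.7] 98 [ 0.4106 -0.1454  0.0065] zmax 0.0113 ((410.9510192871094, -145.5535888671875), (6.4614081382751465, 68.73407745361328), 78.73838806152344)
lane bench z [-0.0046 -0.0027  0.0324  0.0629  0.0717]
  z> 0.005 3285 [544.5 -39. ] [ 75.5 217. ] 81.3
  z> 0.014 3266 [543.4 -38.7] [ 73.4 214. ] 82.1
  z> 0.03 3131 [527.4 -37. ] [ 71.3 181.5] 83.4
rest bench z [-0.0187 -0.0034 -0.0003  0.0162  0.0205]
  z> 0.005 606 [ 484.6 -242.5] [64.1 40.6] 14.7
  z> 0.014 198 [ 484.7 -242.7] [37.8 36.3] 14.7
full bench z [-0.0013  0.0001  0.0031  0.044   0.049 ]
  z> 0.005 760 [548.5 284.3] [88.1 83.2] 8.1
  z> 0.014 451 [543.5 275.7] [43.3 44.4] 76.6
  z> 0.03 363 [540.1 276.3] [43.3 33.7] 75.0
green bench z [-0.0052 -0.0032  0.      0.0164  0.0203]
  z> 0.005 617 [ 477.1 -352.3] [40.7 63.9] 86.9
  z> 0.014 204 [ 478.  -352.8] [37.4 39.5] 87.3
```

View pics/crop1.png

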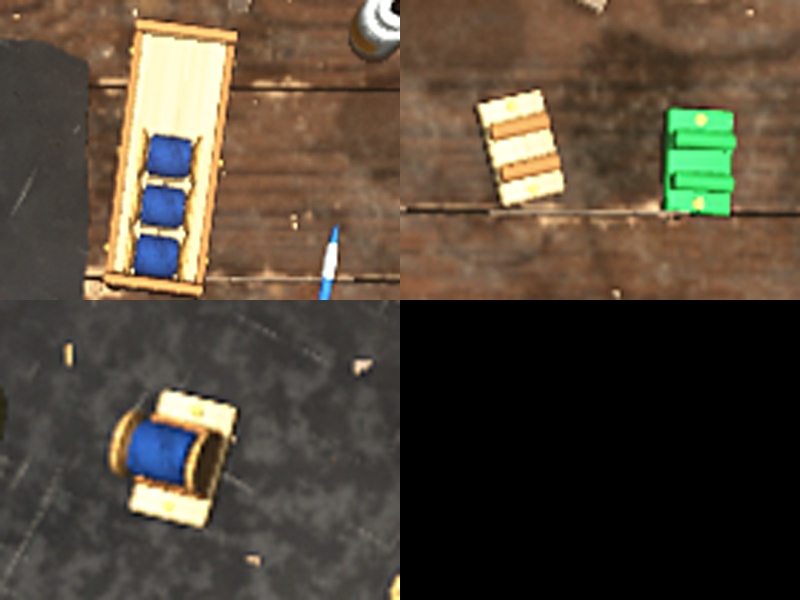

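Crop confirms it: the blue front bobbin sits against the low front stop, the wooden two-dowel rest is empty, the green twin is a decoy, and the fresh bobbin lies on the full rest. Next I'll grasp the oldest bobbin.

```bash
cat >> h.py <<'E'
def q(deg):  # tool down, closing line at angle deg in the world
    f=np.radians((deg+90)/2); return [0,float(np.cos(f)),float(np.sin(f)),0]
LY=-6.8; LX=np.array([np.cos(np.radians(LY)),np.sin(np.radians(LY))]); LO=np.array([.5272,-.0366])
lane=lambda x:(LO+x*LX)
E
python3 - <<'E'
from h import *
from station import *
p=lane(-.0695); print(p)
ctrl.movep([*p,.16],q(LY+90)); print(get_state()['time'],get_state()['qpos'])
ctrl.movel([*p,.036],max_speed=.1); print(get_state()['contact_force'])
im,d=vision.grab_frame('side'); a=im[190:290,250:400]
ctrl.close_gripper(30); s=get_state(); print(s['time'],s['width'],s['gripper_force'],s['contact_force'],s['tcp_pos'])
im,d=vision.grab_frame('side'); b=im[190:290,250:400]
ctrl.movel([*p,.16],max_speed=.12); s=get_state(); print(s['time'],s['width'],s['gripper_force'],s['contact_force'])
im,d=vision.grab_frame('side'); c=im[150:290,250:400]
cv2.imwrite('pics/g1.png',np.hstack([cv2.resize(x,None,fx=1.75,fy=1.75)for x in(a[:100],b[:100])]+[cv2.resize(im[140:270,250:400],(262,175))]))
E
```

```text
[ 0.4581889  -0.02837092]
2.7333 [-0.03478323  0.30119134  0.05485887  1.98953175 -0.0220649   0.85118276
  1.48559998]
[1.02954628 0.44144331 0.34555003]
4.9417 0.00011302629829267386 6.701425686478615 [-0.14842842 -0.36236025 13.64907268] [ 0.46026018 -0.02846321  0.0373666 ]
6.175 -8.852605368548409e-05 0.0 [-0.74690687 -0.07792892  0.64410814]
```

View pics/g1.png

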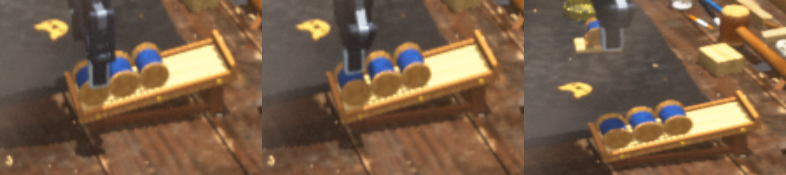

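In the three panels, the fingers shut completely without holding the bobbin and all three are still in the lane (front one at about (350,85) in the middle panel). I need to know where the fingers really are before trying again.

```bash
python3 - <<'E'
from h import *
from station import *
s=get_state(); print({k:np.round(v,4) for k,v in s.items()})
o=[]
for c in('side','top'):
    im,d=vision.grab_frame(c); i=vision.camera_info(c); np.savez(f'{c}1.npz',im=im,d=d,**i)
    P=[]
    for z in (s['tcp_pos'][2],.0187+s['tcp_pos'][2]):
        x=i['R']@np.array([*s['tcp_pos'][:2],z])+i['t']; u=i['mtx']@x; u=u[:2]/u[2]; P.append(u); print(c,u)
    u0,v0=(250,110) if c=='side' else (230,175)
    big=cv2.resize(im[v0:v0+140,u0:u0+150],None,fx=2.6,fy=2.6,interpolation=cv2.INTER_CUBIC)
    for u in P: cv2.circle(big,tuple(int(k) for k in (u-[u0,v0])*2.6),3,(0,0,255),1)
    o.append(big)
    X=cloud(d,i['mtx'],i['R'],i['t'])
    if c=='side':
        m=(np.linalg.norm(X[...,:2]-s['tcp_pos'][:2],axis=-1)<.08)&(X[...,2]>.09); p=X[m]; print('tool low z',np.sort(p[:,2])[:8], p[p[:,2]<p[:,2].min()+.02].mean(0))
    hsv=cv2.cvtColor(im,cv2.COLOR_BGR2HSV)
    blue=((abs(hsv[...,0].astype(int)-113)<14)&(hsv[...,1]>140)).astype(np.uint8)
    n,l,st,ce=cv2.connectedComponentsWithStats(blue)
    for k in range(1,n):
        if st[k,4]>40: print(c,ce[k].round(1),st[k,4],np.nanmean(X[l==k],0).round(4))
cv2.imwrite('pics/g2.png',np.hstack(o))
E
```

```text
{'time': np.float64(6.225), 'qpos': array([-0.0345,  0.302 ,  0.0566,  1.9909, -0.0223,  0.8508,  1.4864]), 'qd': array([ 0.0025,  0.0028, -0.0007, -0.0004,  0.0007,  0.0013,  0.0003]), 'tau': array([ 5.00000e-04, -4.37365e+01,  1.04270e+00, -2.08186e+01,
        1.26000e-02,  8.80000e-03, -0.00000e+00]), 'tcp_pos': array([ 0.4576, -0.0284,  0.1593]), 'eef_rot': array([-8.000e-04,  5.930e-02,  9.982e-01, -0.000e+00]), 'contact_force': array([ 0.3946, -0.1437, -0.0288]), 'wrist_torque': array([-0.0006, -0.011 ,  0.0072]), 'gripper_force': np.float64(0.0), 'width': np.float64(-0.0001)}
side [298.79009796 186.65527119]
side [298.64324919 177.91222215]
tool low z [0.18451055 0.18460049 0.18468976 0.18528087 0.18543768 0.18558618
 0.1858799  0.18601662] [ 0.45639775 -0.03747292  0.19533805]
side [333.5 222.6] 79 [ 0.524  -0.0392  0.0697]
side [316.4 227.4] 78 [ 0.4902 -0.035   0.0637]
side [296.9 296.8] 147 [ 0.4102 -0.1503  0.006 ]
top [311.79726501 269.35869494]
top [311.68462336 269.20875821]
top [131.3 128.4] 180 [0.7528 0.3579 0.0058]
top [159.4 227.6] 187 [0.5387 0.2766 0.0454]
```

View pics/g2.png

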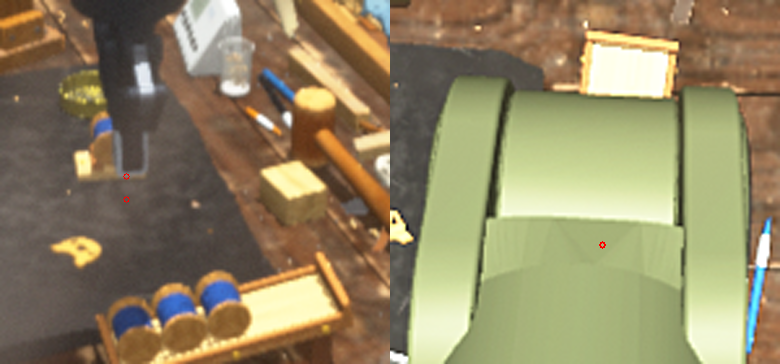

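The side crop shows the front bobbin still in place at about (130,325) in the crop. The real fingertips at (132,175) are about 25 mm above the reported TCP, shown by the red circle at (127,200). Depth agrees, at 0.1845 against 0.159. So the tips closed on top of the bobbin, and I'll retry 24 mm lower.

```bash
python3 - <<'E'
from h import *
from station import *
p=lane(-.0695)
ctrl.ungrasp()
ctrl.movel([*p,.03],max_speed=.15); print(get_state()['contact_force'])
ctrl.movel([*p,.012],max_speed=.06); print(get_state()['contact_force'])
ctrl.close_gripper(30); s=get_state(); print(s['time'],s['width'],s['gripper_force'],s['contact_force'],s['tcp_pos'])
im,d=vision.grab_frame('side'); big=cv2.resize(im[160:290,240:400],None,fx=2.4,fy=2.4,interpolation=cv2.INTER_CUBIC)
if s['width']>.035:
    ctrl.movel([*p,.13],max_speed=.15); s=get_state(); print(s['time'],s['width'],s['gripper_force'],s['contact_force'])
    im,d=vision.grab_frame('side'); np.savez('side2.npz',im=im,d=d,**vision.camera_info('side'))
    X=cloud(d,*[vision.camera_info('side')[k] for k in('mtx','R','t')])
    m=(np.linalg.norm(X[...,:2]-s['tcp_pos'][:2],axis=-1)<.05)&(X[...,2]>.09); print('low',np.sort(X[m][:,2])[:5])
    big=np.hstack([big,cv2.resize(im[130:260,240:400],None,fx=2.4,fy=2.4,interpolation=cv2.INTER_CUBIC)])
cv2.imwrite('pics/g3.png',big)
E
```

```text
[ 0.64414711 -0.48202897 -0.28365149]
[ 0.27221851 -0.2034032   0.61384297]
9.0417 0.04159590160812344 30.1805180311203 [0.00705787 1.91152988 4.42471348] [ 0.45836307 -0.02821191  0.01231945]
10.025 0.04137345406097502 30.42734384536743 [-0.6682253   0.1631249  -0.99140309]
low [0.144556   0.14525406 0.14529429 0.14675292 0.14715085]
```

View pics/g3.png

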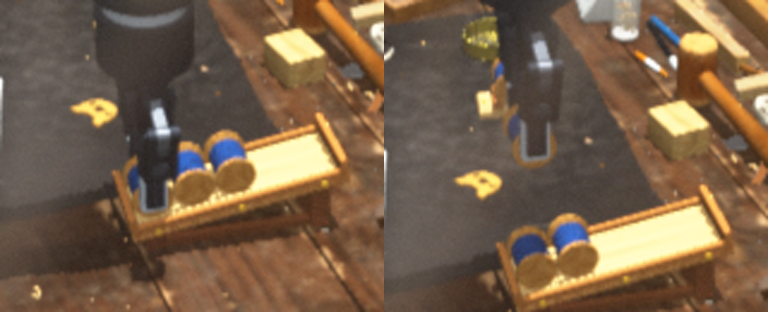

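The oldest bobbin is held (width 41.5 mm, right panel at about (530,140)), and the other two have rolled forward. Its centre sits 34 mm above the reported TCP. Next I'll place it on the wooden rest.

```bash
python3 - <<'E'
from h import *
from station import *
r=[.4846,-.2425]
ctrl.movep([*r,.10],q(104.7)); s=get_state(); print(s['time'],s['width'],s['tcp_pos'])
ctrl.movel([*r,.02],max_speed=.12)
ctrl.movel([*r,.0015],max_speed=.04); s=get_state(); print(s['contact_force'],s['tcp_pos'])
ctrl.ungrasp(); ctrl.movel([*r,.10],max_speed=.2)
ctrl.movep([.5401,.2763,.10],q(75)); s=get_state(); print(s['time'],s['tcp_pos'])
im,d=vision.grab_frame('top'); i=vision.camera_info('top'); X=cloud(d,i['mtx'],i['R'],i['t'])
S=X[225:295,390:445].reshape(-1,3); p=S[S[:,2]>.03]; print(len(p),cv2.minAreaRect(p[:,:2].astype(np.float32)*1000),p[:,2].max())
cv2.imwrite('pics/p1.png',cv2.resize(im[180:300,120:460],None,fx=2.3,fy=2.3))
E
```

```text
10.95 0.04154810531004563 [ 0.48454799 -0.24089417  0.09945989]
[-2.22408172  0.85088807  7.23043747] [ 0.48443724 -0.24246095  0.00167213]
15.4167 [0.54064973 0.27471563 0.0998351 ]
341 ((484.493896484375, -242.55593872070312), (33.07673645019531, 42.63504409790039), 13.13696575164795) 0.054005256342727466
```

View pics/p1.png

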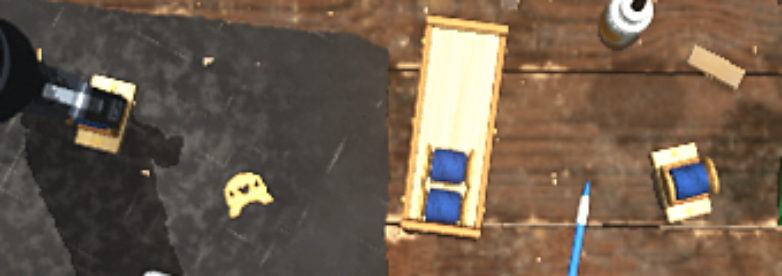

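The picture shows the oldest bobbin lying across the wooden rest at (688,182), 0.1 mm off centre. The remaining two are at the front of the lane, at (448,165) and (443,205). Now the fresh one.

```bash
python3 - <<'E'
from h import *
from station import *
f=[.5401,.2763]
ctrl.movel([*f,.02],max_speed=.12); ctrl.movel([*f,.0005],max_speed=.05)
print(get_state()['contact_force'])
ctrl.close_gripper(30); s=get_state(); print(s['time'],s['width'],s['gripper_force'],s['contact_force'],s['tcp_pos'])
if s['width']<.035: raise SystemExit
ctrl.movel([*f,.12],max_speed=.15)
p=lane(.03)
ctrl.movep([*p,.12],q(LY+90)); s=get_state(); print(s['time'],s['width'])
ctrl.movel([*p,.05],max_speed=.12); ctrl.movel([*p,.031],max_speed=.04); s=get_state(); print(s['contact_force'],s['width'],s['tcp_pos'])
ctrl.ungrasp(); ctrl.pause(.3); ctrl.movel([*p,.13],max_speed=.15)
ctrl.movep([.5401,.2,.2],q(75)); s=get_state(); print(s['time'])
im,d=vision.grab_frame('top'); i=vision.camera_info('top'); X=cloud(d,i['mtx'],i['R'],i['t'])
hsv=cv2.cvtColor(im,cv2.COLOR_BGR2HSV)
blue=((abs(hsv[...,0].astype(int)-113)<14)&(hsv[...,1]>140)).astype(np.uint8)
n,l,st,ce=cv2.connectedComponentsWithStats(blue)
for k in range(1,n):
    if st[k,4]>60: print(ce[k].round(1),st[k,4],np.nanmean(X[l==k],0).round(4))
cv2.imwrite('pics/p2.png',cv2.resize(im[180:300,120:460],None,fx=2.3,fy=2.3))
E
```

```text
[-0.1097582  -0.35897662 -0.42588716]
17.2917 0.04143661235101079 30.933512449264526 [-0.32791646 -0.40666283  3.23660069] [0.54026452 0.27638489 0.00084189]
19.45 0.04128988434455115
[ 0.73193153  0.13571561 -0.34001866] 0.041721522452434594 [ 0.55691468 -0.04018798  0.0308458 ]
23.4083
[131.3 128.4] 181 [0.7527 0.358  0.006 ]
[317.3 234. ] 168 [ 0.5272 -0.0373  0.0699]
[314.4 251.7] 178 [ 0.4932 -0.0319  0.0636]
[419.7 258.3] 184 [ 0.4834 -0.2412  0.0454]
[312.2 269.2] 180 [ 0.4593 -0.0281  0.0574]
```

View pics/p2.png

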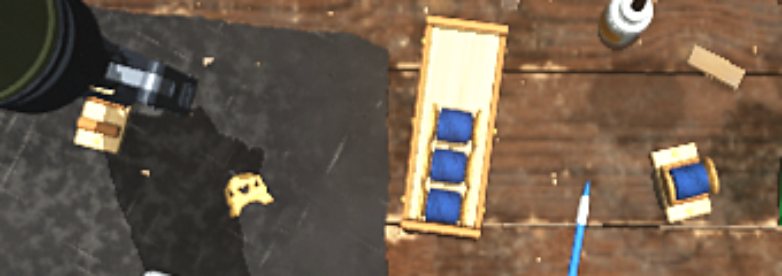

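The fresh bobbin is third in the lane at (455,125), closed up behind the other two. The oldest is on the wooden rest at (688,182), and the arm is clear of everything.

```bash
python3 -c "
from station import ticket; print(ticket.close_job())"
```

```text
the job is handed in; nothing more can be done
None
```

The job is handed in with no verdict returned: in the last picture the oldest bobbin lies on the wooden rest and the fresh one is third in the lane, both released, after one missed first grasp that moved nothing.

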